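Ready the spring clamp for a bottle and hold it open

ROBOT

A 6-joint arm with a two-finger parallel gripper is mounted at the origin on the work surface; the furniture and walls round the work are solid. World frame = base frame: x ahead of the robot, y to its left, z up, the work surface at z = 0. Lengths are in mm, angles in rad, forces in N, time in s.
With the tool pointing down it reaches from about 350 to 775 mm from the base axis. Payload 7.3 kg.
Tool frame: the origin (TCP) lies at the very end of the fingers, on their centre line; the grasp point (between the pads) lies 19 mm behind it (bot.grip_point_offset is the distance from the TCP to the grasp point, in mm); z points along the fingers, y is the line along which they close (so a half turn about z gives the same grasp; the last joint's range is limited). The gripper opens to 92 mm and grips with 3 to 60 N. Pads are 19 mm wide; open, the fingers measure 130 mm over their backs; the gripper's body (75 mm by 190 mm) begins 47 mm behind the grasp point.
Start: joints at [1.179, 0.342, 1.524, -0, 1.275, -0.146], TCP at [127.733, 509.244, 226.741] pointing down, gripper open.
Joint ranges: [-2.53, 2.53], [-0.77, 2.02], [0.04, 2.7], [-1, 4.14], [0.28, 2.66], [-3.11, 3.11]. Speed limits (rad/s): [2.57, 2.57, 3.14, 3.14, 3.14, 3.14].

INTERFACE

Orientations are given as [roll, pitch, yaw] about the fixed x, y, z axes, in that order (R = Rz(yaw) Ry(pitch) Rx(roll)).
In Python, from plant import bot gives the robot as it stands. The module is installed in compiled form; this text tells all that it offers.
- The arm moves only by the shell command python3 -m jog 'ROWS' [OPENING]. ROWS is JSON, a list of rows, each a list of 6 numbers: the shift along the tool's x, y, z in mm, then the turn, a rotation vector about the tool's x, y, z in rad. In form: [[dx, dy, dz, rx, ry, rz], ...]. A call has 1 to 12 rows; each row shifts and turns the commanded pose from where the row before left it, along the tool's axes as they then stand; what a row does not reach is not made up. A row lasts 1/10 s, in which the tool goes at most 50 mm and 8.59 degrees, less where a joint would pass 70% of its speed; a pose out of reach is approached as far as the arm can. A call with a gripper value outside its range is refused whole. OPENING is the opening in per cent of the stroke, from 0 (shut) to 100 (fully open), set as the call begins (- or left out, the last holds). The fingers move at their own pace and stop on an object; the grip force is fixed at half the most. Time passes only in rows, so rows that do not move let the fingers close. It gives the time, the measured TCP pose, the force, the opening and the grip force at its end, in the units of the state.
- bot.get_obs(): the state, without advancing time (a new reading comes with each control period).
- bot.capture(name): name is "scene" or "top" or "wrist"; returns the picture (384x512x3 uint8, red, green, blue); there is no depth.
- bot.camera_model(name): a dict with "fx", "fy", "cx", "cy" (pixels), "position" and "orientation" of the camera in the world; the wrist camera has in their place "T_tool_cam" (4x4, takes a point from camera to tool coordinates, whose origin is the TCP and whose axes are the flange's). Camera axes: x right, y down, z forward; pixel columns grow to the right and rows downward; lengths in mm; the calibration is good to about 2 mm. A picture is of the moment at which its call begins: read the wrist's pose just before it. camera_model takes no time and is no camera call.
- bot.close_job(): hands the job in; it is judged then, once.
Trained networks look in the newest picture that a camera, given by its name, has taken for a name from the list of things; names that differ only in an ending like _2 or _b are one class to them, and where a whole thing is asked for, a point or a joint stands for the part that bears it (a point fixed in the world has none). Each returns a list of dicts, best first, with "p" (0 to 1); they miss things now and then, are a little off and sometimes report something else, mostly with a low value. They report only what shows in the picture. A call takes as long as a camera call. They do not tell look-alikes from the thing itself.
- bot.outline_of(target, camera): "mask" (384x512 bool, what is visible of it) and "pixel" ([column, row] in pixels, amid what is visible of it).
The state is a dict: "time": time; "joint_positions": joint angles; "dq": joint speeds; "tau": joint torques, N m; "tool_pos": TCP position; "tcp_rot": TCP orientation; "contact_force": force on the tool from outside, world axes, zero at the start; "moment": the same for the moment, N m; "grip_width": finger opening in mm; "finger_force": force on a finger pad.
Only numpy, scipy, OpenCV 4.12 (cv2) and the standard library are available. Lean on these libraries where they do the work, as an engineer would, in place of code of your own. Each camera call takes 0.05 s, during which the arm holds its last target. There are 200 camera calls.

TASK

I want to clamp the toppled paint bottle, so get things ready: stand the bottle upright in the terracotta saucer and let go of it, while the clamp is still closed. Then pull the spring clamp's jaw open by its upright tab until the jaw's pointer is level with the small index rider on the scale, and finish while still holding it there against the spring, so that I can set the bottle in. Do not shift the rider, the saucer or the other things on the table.

Things in the scene. Friction and masses are not known exactly. Their poses are not given: they have to be found in the camera images.
- bottle: the toppled paint bottle with a white screw cap, the only bottle lying on its side: round body 37 mm in diameter and 61 mm tall, with the cap 78 mm tall, 35 to 75 g. Origin at the centre of its underside; z axis runs from the underside to the cap (level while it lies, up when it stands). It lies with the cap roughly to the robot's left, or left and ahead. Grip it across the body.
- saucer: round terracotta saucer, loose, 137 mm in diameter, rim 16 mm high; its flat inner floor is 6 mm above the origin, which is the centre of its underside; z up. The bottle is to stand with its middle within 50 mm of the saucer's middle.
- clamp: spring bottle clamp, fixed to the table, 260 x 136 mm and 62 mm tall without the tab. Origin at the centre of the base's underside; x axis runs from its front (robot side) to the fixed grey jaw and the two spring barrels at the back, z up. The moving jaw is pulled along -x.
- jaw (a joint): travel of the moving jaw in m: 0 closed, grows as it is pulled along the clamp's -x, stop at 0.075. A spring always pulls it shut, 4 N when closed and 100 N per m more as it opens (10 N at 0.06); let go, it closes again.
- tab (a point): the black upright pull tab on top of the moving jaw: 14 mm thick along the clamp's x, 34 mm wide along its y, standing free from 64 to 107 mm above the table. The point is the middle of its top; it moves with the jaw.
- jaw_pointer (a point): tip of the thin steel pointer fin on the left (+y) side of the moving jaw, 28 mm above the table; it moves with the jaw. It is level with the rider when both have the same x in the clamp's frame (within 5 mm).
- rider (a joint): place of the index rider along the scale in m: the jaw's pointer is level with it when jaw reads the same value. Stiff to move; it must stay where it is.
- mark (a point): tip of the fin of the small dark steel index rider that straddles the aluminium scale strip on the left (+y) side of the clamp; 28 mm above the table. This is the mark.
- tape: masking tape roll lying flat, 93 mm across, 19 mm tall; bystander. Origin at the centre of its underside.
- egg_cup: white egg cup, 47 mm across, 49 mm tall; bystander. Origin at the centre of its underside.
- tile: white tile with two stripes, 46 x 58 x 8 mm, lying flat; bystander. Origin at the centre of its underside.
Not all that is in view belongs to the job. Of the things that look like the saucer, the larger one is meant.

How it is judged:
By the outcome, as a careful person would: the job done as asked, in the order asked, and still so for the second after the job is handed in, while the arm keeps its last pose, push and grip.
It also fails if it takes over 51 s, if anything falls off the work surface, if the arm or the gripper's body presses on something with over 40 N, if the wrist force passes 120 N, or if a joint passes its speed limit or range.

## Working session

There is one attempt and no reset: what is moved stays moved. The work goes in short steps, Python scripts to look and compute and a shell command to move; the robot and the scene stay as the last step left them, time stands still between calls to the robot, and variables do not carry over. Pictures are saved under pics/ and viewed, at most 10 in all, crops included, and the job is handed in when it is done.

```bash
mkdir -p pics; cat > h.py <<'E'
import numpy as np, cv2
from scipy.spatial.transform import Rotation as R
from plant import bot
def rot(o):
    o=np.array(o,float)
    return o if o.shape==(3,3) else (R.from_quat(o).as_matrix() if o.size==4 else R.from_euler('xyz',o).as_matrix())
def cam(name):
    m=bot.camera_model(name)
    if name=='wrist':
        s=bot.get_obs(); T=np.eye(4); T[:3,:3]=rot(s['tcp_rot']); T[:3,3]=s['tool_pos']
        T=T@np.array(m['T_tool_cam']); return m,T[:3,:3],T[:3,3]
    return m,rot(m['orientation']),np.array(m['position'],float)
def ray(c,px):
    m,Rm,p=c; d=Rm@np.array([(px[0]-m['cx'])/m['fx'],(px[1]-m['cy'])/m['fy'],1]); return p,d/np.linalg.norm(d)
def at_z(c,px,z):
    p,d=ray(c,px); return p+d*(z-p[2])/d[2]
def tri(rs):
    A=sum(np.eye(3)-np.outer(d,d) for p,d in rs); b=sum((np.eye(3)-np.outer(d,d))@p for p,d in rs); return np.linalg.solve(A,b)
def proj(c,P):
    m,Rm,p=c; q=Rm.T@(np.array(P)-p); return np.array([m['fx']*q[0]/q[2]+m['cx'],m['fy']*q[1]/q[2]+m['cy']])
def save(im,n): cv2.imwrite('pics/'+n,im[:,:,::-1])
E
python3 - <<'E'
from h import *
np.set_printoptions(precision=1,suppress=True)
print(bot.get_obs()); 
for n in ('scene','top','wrist'): print(n,bot.camera_model(n))
a=bot.capture('scene'); b=bot.capture('top'); save(a,'scene.png'); save(b,'top.png')
for n in ('scene','top'):
    c=cam(n)
    for t in ('bottle','saucer','clamp','tab','jaw_pointer','mark','tape','egg_cup','tile'):
        for r in bot.outline_of(t,n)[:3]:
            px=r['pixel']; print(n,t,round(r['p'],2),np.array(px),'z0',at_z(c,px,0)[:2],r['mask'].sum())
E
```

```text
{'time': 0.0, 'joint_positions': array([ 1.2,  0.3,  1.5, -0. ,  1.3, -0.1]), 'dq': array([ 0.,  0.,  0.,  0., -0.,  0.]), 'tau': array([ -0. , -43.1, -24.4,   0.1,   0.1,  -0. ]), 'tool_pos': array([127.6, 508.8, 226. ]), 'tcp_rot': array([-3.1, -0. ,  2.9]), 'contact_force': array([ 0.8, -0.6,  0.3]), 'moment': array([ 0. ,  0.1, -0. ]), 'finger_force': 0.0, 'grip_width': 92.11092643364027}
scene {'fx': 497.1573201346281, 'fy': 497.1573201346281, 'cx': 252.74697037847733, 'cy': 185.31267212422134, 'position': array([  14.3, -719.8, 1068.1]), 'orientation': array([-2.4, -0. , -0.6])}
top {'fx': 440.9904400641034, 'fy': 440.9904400641034, 'cx': 254.39006430042969, 'cy': 196.0234707219709, 'position': array([ 335.4,   22.6, 1187.5]), 'orientation': array([-3. , -0. , -1.6])}
wrist {'fx': 312.97556660580204, 'fy': 312.97556660580204, 'cx': 250.40308563919933, 'cy': 193.97842260882496, 'T_tool_cam': array([[  -0. ,   -1. ,   -0.3,   68.6],
       [   1. ,   -0. ,    0. ,    1.5],
       [  -0. ,   -0.3,    1. , -157.4],
       [   0. ,    0. ,    0. ,    1. ]])}
scene saucer 0.67 [215.8
[... 429 characters left out ...]
86.3] z0 [371.5 193.8] 501
scene egg_cup 0.8 [293.4 172.3] z0 [677.8  56.1] 266
scene tile 0.65 [315.2 193.6] z0 [679.2 -45.4] 268
scene tile 0.56 [336.  268.1] z0 [ 567.3 -269.3] 1023
top saucer 0.87 [260.7 273.2] z0 [341.    3.6] 1033
top saucer 0.65 [176.8 205.8] z0 [520.7 232.7] 2081
top saucer 0.52 [278.9 149. ] z0 [682.6 -46.3] 309
top tab 0.58 [375.2 196.7] z0 [ 548.8 -309.2] 815
top jaw_pointer 0.87 [375.5 196. ] z0 [ 550.8 -310.1] 804
top mark 0.45 [355.9 215.2] z0 [ 497.5 -254.5] 50
top tape 0.6 [201.3 255.6] z0 [386.5 162.4] 500
top egg_cup 0.51 [251.1 155.4] z0 [663.7  31.2] 313
top egg_cup 0.36 [377.2 193.4] z0 [ 558.  -315.1] 848
top tile 0.66 [280.2 148.9] z0 [682.9 -49.9] 324
```

```bash
python3 - <<'E'
from h import *
a=cv2.imread('pics/top.png'); b=cv2.imread('pics/scene.png')
cv2.imwrite('pics/top2.png',cv2.resize(a[90:340,120:452],(797,600),interpolation=cv2.INTER_CUBIC))
cv2.imwrite('pics/scene2.png',cv2.resize(b[110:350,130:450],(800,600),interpolation=cv2.INTER_CUBIC))
E
```

```text
(no output)
```

View pics/top2.png

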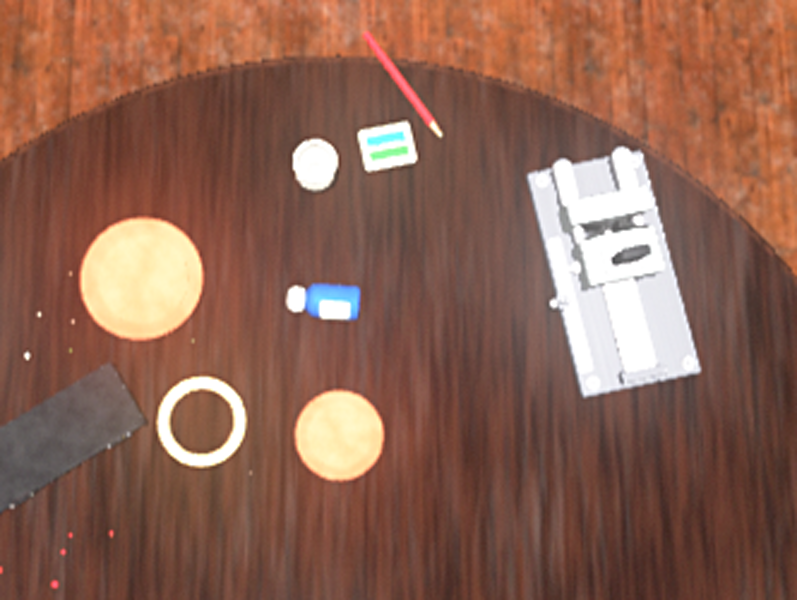

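View pics/scene2.png

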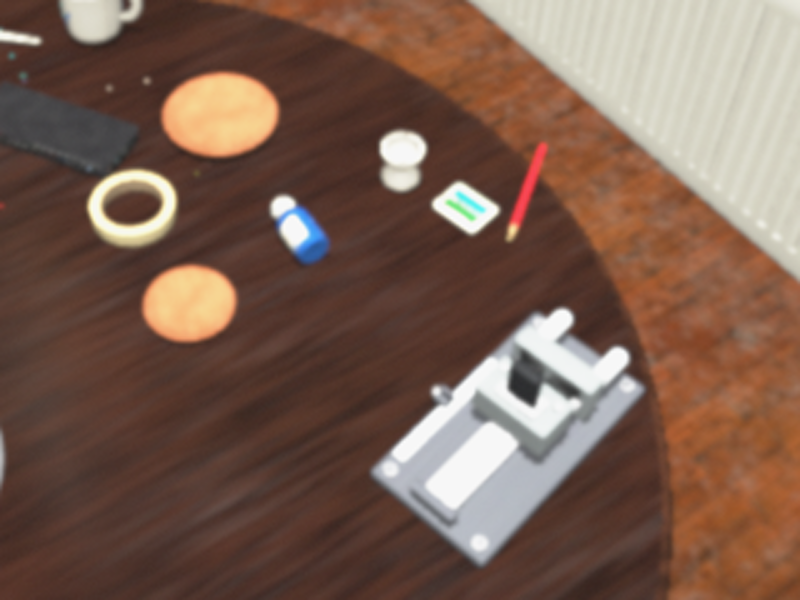

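The big saucer at top px (179,206) has about twice the mask area of the small one at px (261,272). That is about 138 mm against 97 mm across, so the larger one is the target. The only lying bottle is the blue one at top px (255,216), with its cap to the left. The clamp is at the right: tab about (382,195), rider about (352,216).

```bash
cat >> h.py <<'E'
def T(x,y): return (120+x/2.4,90+y/2.4)
def S(x,y): return (130+x/2.5,110+y/2.5)
def to(pos,Rm=None):
    s=bot.get_obs(); R0=rot(s['tcp_rot']); out=[R0.T@(np.array(pos)-s['tool_pos'])]
    if Rm is not None: out.append(R.from_matrix(R0.T@Rm).as_rotvec())
    return out
E
python3 - <<'E'
from h import *
np.set_printoptions(precision=2,suppress=True)
ct,cs=cam('top'),cam('scene')
P={'cap':((287,298),(275,205)),'base':((359,303),(318,252)),'saucer':((142,278),(220,114)),'tabtop':((625,258),(528,357)),'mark':((557,303),(441,393)),
'fl':((593,383),(391,469)),'fr':((688,364),(480,541)),'bl':((541,181),(540,320))}
for k,(a,b) in P.items():
    r=[ray(ct,T(*a)),ray(cs,S(*b))]; X=tri(r); print(k,X,'err',[np.linalg.norm(np.cross(d,X-p)) for p,d in r])
s=bot.get_obs(); print(s['tool_pos'],s['tcp_rot'],s['joint_positions'])
print(to([440,25,200],R.from_euler('xyz',[np.pi,0,np.pi/2]).as_matrix()))
print('Twrist',bot.camera_model('wrist')['T_tool_cam'])
E
```

```text
cap [494.58  61.    23.28] err [np.float64(0.9379657264836482), np.float64(0.9379657264836955)]
base [492.93 -20.47  23.39] err [np.float64(2.9034543211008192), np.float64(2.903454321100753)]
saucer [518.14 222.47  20.23] err [np.float64(0.6844297825346968), np.float64(0.6844297825346403)]
tabtop [ 532.86 -292.64  120.51] err [np.float64(8.429648188899158), np.float64(8.42964818889925)]
mark [ 492.3  -238.47   28.43] err [np.float64(1.7025029400793845), np.float64(1.702502940079309)]
fl [ 404.68 -276.02   22.6 ] err [np.float64(1.3508196294427453), np.float64(1.3508196294427663)]
fr [ 426.18 -380.23   26.58] err [np.float64(1.925261551308435), np.float64(1.9252615513083848)]
bl [ 631.03 -225.32   28.11] err [np.float64(1.8047076224601768), np.float64(1.8047076224605672)]
[127.72 509.24 226.73] [ 3.14 -0.    2.9 ] [ 1.18  0.34  1.52  0.    1.28 -0.15]
[array([-420.71, -393.71,   26.71]), array([ 0.  , -0.  ,  1.33])]
Twrist [[  -0.     -0.97   -0.25   68.62]
 [   1.     -0.      0.      1.54]
 [  -0.     -0.25    0.97 -157.43]
 [   0.      0.      0.      1.  ]]
```

```bash
python3 -m jog '[[-38,-31,0,0,0,0],[-38,-31,0,0,0,0],[-38,-31,0,0,0,0],[-38,-31,0,0,0,0],[-38,-31,0,0,0,0],[-38,-31,0,0,0,0],[-38,-31,0,0,0,0],[-38,-31,0,0,0,0],[-38,-31,0,0,0,0],[-38,-31,0,0,0,0],[-38,-31,0,0,0,0],[-38,-31,0,0,0,0]]' && python3 -m jog '[[0,0,0,0,0,0.14],[0,0,0,0,0,0.14],[0,0,0,0,0,0.14],[0,0,0,0,0,0.14],[0,0,0,0,0,0.14],[0,0,0,0,0,0.14],[0,0,0,0,0,0.14],[0,0,0,0,0,0.14],[0,0,0,0,0,0.14],[0,0,0,0,0,0.07],[0,0,0,0,0,0],[0,0,0,0,0,0]]'
python3 - <<'E'
from h import *
np.set_printoptions(precision=2,suppress=True)
s=bot.get_obs(); print(s['tool_pos'],s['tcp_rot'],s['joint_positions'],s['time'])
print(to([494,20,200],R.from_euler('xyz',[np.pi,0,np.pi/2]).as_matrix()))
E
```

```text
time: 2.2
tool_pos: [480.5, 35.5, 226.9]
tcp_rot: [3.141, 0.001, 2.895]
contact_force: [0.7, 0.4, 0.4]
grip_width: 91.6
finger_force: 0.0
time: 3.4
tool_pos: [479.5, 37.5, 226.7]
tcp_rot: [3.142, -0.0, 1.568]
contact_force: [0.0, -0.2, -0.0]
grip_width: 91.9
finger_force: 0.0
[479.5   37.45 226.71] [ 3.14 -0.    1.57] [-0.08  0.26  1.64  0.    1.24 -0.08] 3.4
[array([-17.41,  14.55,  26.71]), array([ 0., -0., -0.])]
```

```bash
python3 - <<'E'
from h import *
np.set_printoptions(precision=2,suppress=True)
c=cam('wrist'); im=bot.capture('wrist'); 
hsv=cv2.cvtColor(im,cv2.COLOR_RGB2HSV)
print([ (r['p'],r['pixel']) for r in bot.outline_of('bottle','wrist')])
m=((hsv[:,:,0]>95)&(hsv[:,:,0]<130)&(hsv[:,:,1]>120)).astype(np.uint8)
m=cv2.morphologyEx(m,cv2.MORPH_OPEN,np.ones((3,3)))
n,l,st,ce=cv2.connectedComponentsWithStats(m)
for i in range(1,n):
    if st[i,4]>100: print(st[i],ce[i],at_z(c,ce[i],25))
save(im,'w1.png')
E
```

```text
[(0.78, [262.9, 186.5])]
[ 247  166   32   52 1084] [265.44 191.  ] [497.18  16.71  25.  ]
```

View pics/w1.png

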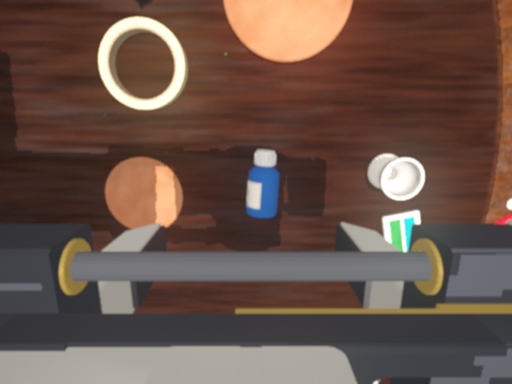

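The wrist picture shows the bottle upright in view: cap end at (265,150), base at (262,217), body spanning columns 247–279. Next I work out its axis.

```bash
python3 - <<'E'
from h import *
np.set_printoptions(precision=1,suppress=True)
c=cam('wrist'); ct=cam('top'); cs=cam('scene')
cap=tri([ray(c,(265,150)),ray(ct,T(287,298)),ray(cs,S(275,205))]); base=tri([ray(c,(262,217)),ray(ct,T(359,303)),ray(cs,S(318,252))])
print(cap,base,np.linalg.norm(cap-base))
print('wrist z18.5',at_z(c,(265,150),18.5),at_z(c,(262,217),18.5),at_z(c,(247,190),18.5),at_z(c,(279.5,190),18.5))
E
```

```text
[495.9  63.   19.9] [493.7 -18.9  20.1] 81.89842770270141
wrist z18.5 [496.6  64.3  18.5] [493.6 -17.9  18.5] [475.3  16.4  18.5] [514.4  16.2  18.5]
```

```bash
python3 -m jog '[[4,4,36,0,0,0],[4,4,36,0,0,0],[4,4,36,0,0,0],[4,3,36,0,0,0.03],[0,0,0,0,-0.1,0],[0,0,0,0,-0.1,0],[0,0,0,0,-0.1,0],[0,0,0,0,-0.1,0],[0,0,0,0,-0.1,0],[0,0,0,0,0,0],[0,0,0,0,0,0]]'
python3 - <<'E'
from h import *
np.set_printoptions(precision=2,suppress=True)
s=bot.get_obs(); print(s['joint_positions']); print(rot(s['tcp_rot'])); print(to([494.8,15,7.3]))
E
```

```text
time: 4.6
tool_pos: [494.5, 53.9, 82.3]
tcp_rot: [-3.14, 0.498, 1.538]
contact_force: [-0.1, -0.2, 0.7]
grip_width: 92.1
finger_force: 0.0
[ 0.25  0.58  1.7  -0.55  1.08  0.6 ]
[[ 0.03  1.   -0.02]
 [ 0.88 -0.03 -0.48]
 [-0.48 -0.   -0.88]]
[array([ 1.61,  1.72, 84.45])]
```

```bash
python3 -m jog '[[0.5,0,20,0,0,0],[0.5,1,20,0,0,0],[0.5,0,20,0,0,0],[0,0,16,0,0,0],[0,0,8,0,0,0],[0,0,0,0,0,0]]' && python3 -m jog '[[0,0,0,0,0,0],[0,0,0,0,0,0],[0,0,0,0,0,0],[0,0,0,0,0,0],[0,0,0,0,0,0],[0,0,0,0,0,0],[0,0,0,0,0,0],[0,0,0,0,0,0]]' 0
```

```text
time: 5.2
tool_pos: [493.8, 13.3, 8.0]
tcp_rot: [-3.14, 0.499, 1.534]
contact_force: [0.7, 0.1, -0.2]
grip_width: 91.5
finger_force: 0.0
time: 6.0
tool_pos: [494.2, 14.5, 8.2]
tcp_rot: [-3.142, 0.5, 1.536]
contact_force: [0.0, 0.3, 0.7]
grip_width: 36.2
finger_force: 29.8
```

```bash
python3 -m jog '[[-6,0,-11,0,0,0],[-18,0,-33,0,0,0],[-18,0,-33,0,0,0],[-18,0,-33,0,0,0],[-18,0,-33,0,0,0]]' && python3 -m jog '[[0,0,0,0,0.1309,0],[0,0,0,0,0.1309,0],[0,0,0,0,0.1309,0],[0,0,0,0,0.1309,0],[0,0,0,0,0.1309,0],[0,0,0,0,0.1309,0],[0,0,0,0,0.1309,0],[0,0,0,0,0.1309,0],[0,0,0,0,0.1309,0],[0,0,0,0,0.1309,0],[0,0,0,0,0.1309,0],[0,0,0,0,0.1309,0]]' && python3 -m jog '[[0,0,0,0,0,0],[0,0,0,0,0,0]]'
python3 - <<'E'
from h import *
np.set_printoptions(precision=2,suppress=True)
s=bot.get_obs(); print(s['joint_positions']); Rm=rot(s['tcp_rot']);print(Rm); 
save(bot.capture('scene'),'s2.png')
E
```

```text
time: 6.5
tool_pos: [493.8, 14.6, 173.5]
tcp_rot: [3.141, 0.499, 1.536]
contact_force: [-0.3, -0.3, -1.6]
grip_width: 35.9
finger_force: 29.8
time: 7.7
tool_pos: [494.7, 13.7, 172.4]
tcp_rot: [3.133, -1.075, 1.543]
contact_force: [0.0, 0.3, -1.8]
grip_width: 36.5
finger_force: 29.8
time: 7.9
tool_pos: [494.3, 14.2, 171.1]
tcp_rot: [-3.142, -1.068, 1.536]
contact_force: [-0.4, 0.9, 0.3]
grip_width: 36.4
finger_force: 29.8
[-0.64  0.66  1.69  0.81  1.59 -0.94]
[[ 0.02  1.    0.03]
 [ 0.48 -0.04  0.88]
 [ 0.88 -0.   -0.48]]
```

View pics/s2.png

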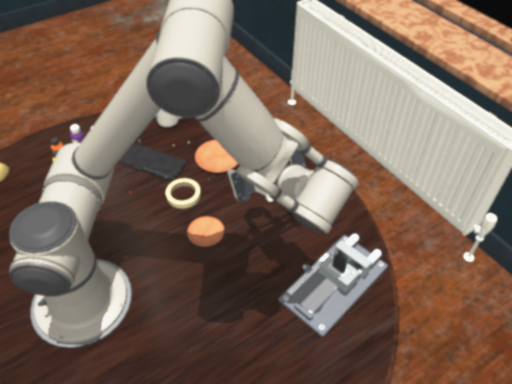

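```bash
python3 -m jog '[[6,2.5,39,0,0,0],[6,2.5,39,0,0,0],[6,2.5,39,0,0,0],[6,2.5,39,0,0,0],[6,2.5,39,0,0,0],[6,2.5,37,0,0,0],[0,0,0,0,0,0],[0,0,0,0,0,0]]'
python3 - <<'E'
from h import *
np.set_printoptions(precision=2,suppress=True)
s=bot.get_obs(); print(s['joint_positions']); c=cam('wrist'); im=bot.capture('wrist'); t=bot.capture('top')
for n in ('wrist','top'):
  for r in bot.outline_of('saucer',n)[:2]: print(n,r['p'],r['pixel'],at_z(cam(n),r['pixel'],10),r['mask'].sum())
save(np.hstack([im,t])[:, :],'w2.png')
i=cv2.imread('pics/w2.png'); cv2.imwrite('pics/w2.png',cv2.resize(i,(800,300),interpolation=cv2.INTER_AREA))
p=s['tool_pos']; b=p+np.array([0,-10.4,-30.7]); print(p,b,'wrist px base,cap',proj(c,b),proj(c,b+[0,0,78]))
E
```

```text
time: 8.75
tool_pos: [516.6, 236.2, 92.8]
tcp_rot: [3.135, -1.069, 1.545]
contact_force: [0.1, -0.3, 0.6]
grip_width: 35.8
finger_force: 29.8
[-0.23  0.75  1.84  1.13  1.25 -1.  ]
wrist 0.7 [280.7, 293.4] [541.35 249.72  10.  ] 666
top 0.53 [165.3, 187.6] [569.11 263.98  10.  ] 234
top 0.48 [250.6, 158.4] [652.39  32.41  10.  ] 276
[516.55 236.24  92.83] [516.55 225.84  62.13] wrist px base,cap [250.93 290.24] [251.8  192.36]
```

View pics/w2.png

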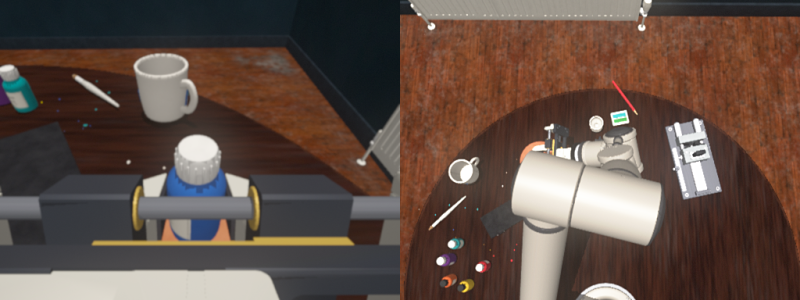

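The wrist view shows the bottle upright in the grip at about (197,190) in the half-size picture, with saucer terracotta below it. Lowering next.

```bash
python3 -m jog '[[-12,0,6.5,0,0,0],[-12,0,6.5,0,0,0],[-12,0,6.5,0,0,0],[-8,0,4.4,0,0,0],[-3,0,1.6,0,0,0],[0,0,0,0,0,0],[0,0,0,0,0,0]]'; python3 -m jog '[[-1,0,0.5,0,0,0],[0,0,0,0,0,0]]';python3 -m jog '[[-1,0,0.5,0,0,0],[0,0,0,0,0,0]]'
```

```text
time: 9.65
tool_pos: [517.1, 234.6, 38.1]
tcp_rot: [3.141, -1.071, 1.536]
contact_force: [-0.2, 0.0, 0.6]
grip_width: 36.1
finger_force: 29.8
time: 9.85
tool_pos: [517.1, 234.5, 37.2]
tcp_rot: [3.14, -1.071, 1.537]
contact_force: [0.4, -0.1, -0.9]
grip_width: 35.7
finger_force: 29.8
time: 10.05
tool_pos: [517.1, 234.6, 36.5]
tcp_rot: [3.14, -1.072, 1.537]
contact_force: [-0.5, -1.1, 4.1]
grip_width: 36.1
finger_force: 29.8
```

```bash
python3 -m jog '[[0,0,0,0,0,0],[0,0,0,0,0,0],[0,0,0,0,0,0],[0,0,0,0,0,0],[0,0,0,0,0,0]]' 75; python3 -m jog '[[0,0,-8,0,0,0],[0,0,-15,0,0,0],[0,0,-30,0,0,0],[0,0,-40,0,0,0],[0,0,-40,0,0,0],[0,0,0,0,0,0]]'
python3 - <<'E'
from h import *
np.set_printoptions(precision=2,suppress=True)
s=bot.get_obs(); print(s['joint_positions']); c=cam('wrist'); im=bot.capture('wrist'); save(im,'w3.png')
for n in ('bottle','saucer'):
  for r in bot.outline_of(n,'wrist')[:2]: print(n,r['p'],r['pixel'],at_z(c,r['pixel'],10),r['mask'].sum())
E
```

```text
time: 10.55
tool_pos: [516.9, 234.5, 35.7]
tcp_rot: [-3.141, -1.071, 1.536]
contact_force: [0.4, -0.1, 0.1]
grip_width: 67.8
finger_force: 0.0
time: 11.15
tool_pos: [515.0, 112.8, 101.7]
tcp_rot: [3.13, -1.068, 1.541]
contact_force: [-0.1, 0.9, 0.3]
grip_width: 68.7
finger_force: 0.0
[-0.46  0.75  1.78  0.95  1.38 -1.02]
bottle 0.6 [247.8, 188.0] [518.62 257.4   10.  ] 2729
saucer 0.92 [260.7, 217.7] [529.7  213.99  10.  ] 8017
```

View pics/w3.png

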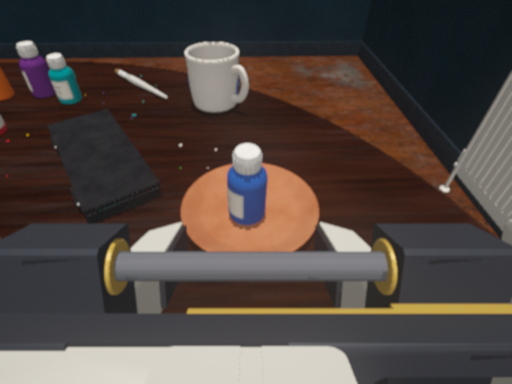

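The bottle stands upright in the large saucer, at (247,190) on a saucer centred at (250,208). It is released and the clamp is still closed. Next is the clamp.

```bash
python3 -m jog '[[35,0,-19,0,0,0],[35,0,-19,0,0,0],[35,0,-19,0,0,0],[0,0,0,0,-0.134,0],[0,0,0,0,-0.134,0],[0,0,0,0,-0.134,0],[0,0,0,0,-0.134,0],[0,0,0,0,-0.134,0],[0,0,0,0,-0.134,0],[0,0,0,0,-0.134,0],[0,0,0,0,-0.134,0]]' && python3 -m jog '[[-45,0,0,0,0,0],[-45,0,0,0,0,0],[-45,0,0,0,0,0],[-45,0,0,0,0,0],[-45,0,0,0,0,0],[-45,0,0,0,0,0],[-45,0,0,0,0,0],[-45,0,0,0,0,0],[0,0,0,0,0,-0.125],[0,0,0,0,0,-0.125],[0,0,0,0,0,0]]'
python3 - <<'E'
from h import *
np.set_printoptions(precision=2,suppress=True)
s=bot.get_obs(); print(s['joint_positions']); c=cam('wrist'); im=bot.capture('wrist'); save(im,'w4.png')
for n in ('tab','mark','jaw_pointer'):
  for r in bot.outline_of(n,'wrist')[:2]: print(n,r['p'],r['pixel'],at_z(c,r['pixel'],28),r['mask'].sum())
E
```

```text
time: 12.4
tool_pos: [512.3, 119.1, 219.2]
tcp_rot: [3.141, 0.006, 1.537]
contact_force: [0.6, 0.0, -0.6]
grip_width: 68.8
finger_force: 0.0
time: 13.5
tool_pos: [499.9, -240.7, 218.2]
tcp_rot: [-3.14, -0.001, 1.788]
contact_force: [0.5, 0.3, -0.2]
grip_width: 68.8
finger_force: 0.0
[-0.59  0.4   1.45 -0.    1.29 -0.8 ]
tab 0.81 [282.1, 225.0] [ 549.04 -290.23   28.  ] 3140
mark 0.49 [247.7, 174.0] [ 496.46 -239.24   28.  ] 206
jaw_pointer 0.67 [278.2, 224.2] [ 544.31 -290.25   28.  ] 3043
```

View pics/w4.png

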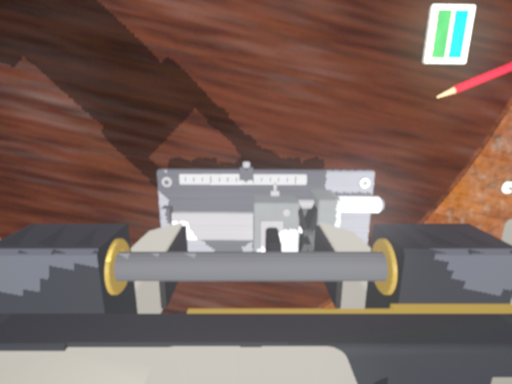

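The picture shows the rider at (246,170), the jaw's pointer fin at (275,190) and the tab at (272,238), partly hidden by the gripper. I shift for a second view.

```bash
python3 -m jog '[[-35,5,-10,0,0,0],[-35,5,-10,0,0,0],[0,0,0,0,0,0],[0,0,0,0,0,0]]'
python3 - <<'E'
from h import *
np.set_printoptions(precision=2,suppress=True)
a=cv2.imread('pics/w4.png')
s=bot.get_obs(); print(repr(s['tool_pos']),repr(s['tcp_rot'])); im=bot.capture('wrist'); save(im,'w5.png'); b=im[:,:,::-1]
z=lambda i:cv2.resize(i,None,fx=4,fy=4,interpolation=cv2.INTER_CUBIC)
A=z(a[155:255,150:350]); B=z(b[80:130+80-80+100,150:350]) # B rows 80..230
B=z(b[80:180,150:350]); cv2.imwrite('pics/c5.png',np.vstack([cv2.resize(A,(600,300)),cv2.resize(B,(600,300))]))
E
```

```text
time: 14.1
tool_pos: [524.9, -307.6, 239.0]
tcp_rot: [-3.141, 0.0, 1.784]
contact_force: [-0.5, 0.2, 0.3]
grip_width: 68.8
finger_force: 0.0
array([ 524.91, -307.62,  239.  ]) array([-3.14,  0.  ,  1.78])
```

View pics/c5.png

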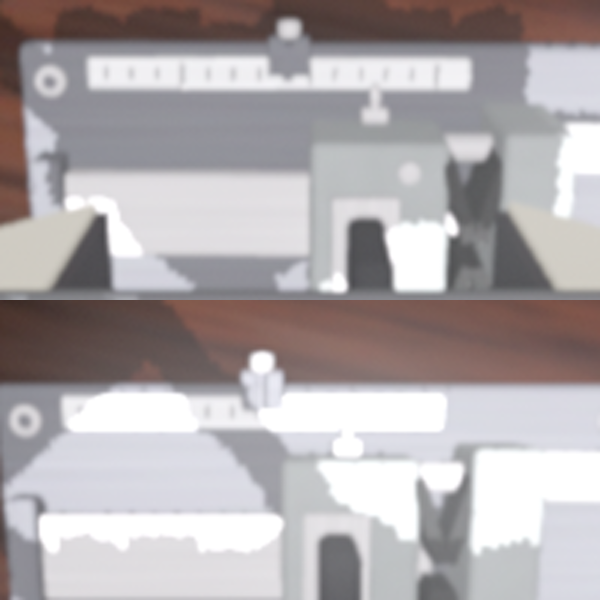

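```bash
cat > q.py <<'E'
from h import *
np.set_printoptions(precision=2,suppress=True)
m=bot.camera_model('wrist')
def wc(pos,rpy):
    Tm=np.eye(4); Tm[:3,:3]=R.from_euler('xyz',rpy).as_matrix(); Tm[:3,3]=pos; Tm=Tm@np.array(m['T_tool_cam']); return m,Tm[:3,:3],Tm[:3,3]
c4=wc([499.9,-240.7,218.2],[-3.14,-.001,1.788]); c5=wc([524.9,-307.6,239.0],[-3.141,0,1.784])
yaw=.215; ex=np.array([np.cos(yaw),np.sin(yaw),0]); ey=np.array([-np.sin(yaw),np.cos(yaw),0])
E
python3 - <<'E'
from q import *
P={'rider knob':((246.3,164.3),(237.3,101)),'rider fin':((246,181.5),(237.3,115)),'ptr':((275,184),(266,124.5)),'tabfoot':((273,228),(263,158.3)),'platefl':((150+50/3,155+80/3),(150+25/3,80+120/3)),'platefr far scale end':((150+470/3,155+75/3),(150+445/3,80+113/3)),'scale left':((150+88/3,155+75/3),(150+63/3,80+113/3))}
for k,(a,b) in P.items():
    X=tri([ray(c4,a),ray(c5,b)]); print(k,X,'along',X@ex,X@ey,'z28:',[round(float(at_z(c,p,28)@ex),1) for c,p in ((c4,a),(c5,b))])
for nm,c,p in (('w4',c4,(273,228)),('w5',c5,(263,158.3))): X=at_z(c,p,64); print(nm,'tabfoot z64',X,X@ex,X@ey)
a=at_z(c4,(150+88/3,155+75/3),10);b=at_z(c4,(150+470/3,155+75/3),10); print('yaw by scale',np.arctan2(*(b-a)[[1,0]]), np.linalg.norm(b-a))
E
```

```text
rider knob [ 492.91 -230.57   16.95] along 432.3671350420159 -330.420652099774 z28: [432.5, 432.8]
rider fin [ 496.53 -245.79   38.22] along 432.6620970981964 -346.0605217736231 z28: [432.1, 432.6]
ptr [ 532.77 -249.92   -1.05] along 467.18597127551567 -357.8351941460941 z28: [465.1, 465.5]
tabfoot [ 533.68 -283.12   64.92] along 460.98497599781405 -390.463702621584 z28: [463.9, 462.4]
platefl [ 405.36 -271.53   14.07] along 338.0967197629113 -351.76577802189485 z28: [341.9, 342.1]
platefr far scale end [ 567.11 -233.96   13.23] along 504.13843820660594 -349.56760364606583 z28: [501.0, 502.4]
scale left [ 420.31 -265.5    17.11] along 353.9932361512365 -349.0629627043405 z28: [356.4, 356.8]
w4 tabfoot z64 [ 533.91 -283.42   64.  ] 461.1503656848795 -390.79966289123985
w5 tabfoot z64 [ 533.65 -283.28   64.  ] 460.9268237833725 -390.61035727474683
yaw by scale 0.21679364893741207 152.00241331470974
```

```bash
python3 -m jog '[[2.4,6.9,30,0,0,0],[2.4,6.9,30,0,0,0],[0,0,35,0,0,0],[0,0,35,0,0,0],[0,0,22,0,0,0],[0,0,15,0,0,0],[0,0,0,0,0,0],[0,0,0,0,0,0]]'
python3 -c "
from q import *
s=bot.get_obs();print(s['tool_pos']@ex,s['tool_pos']@ey,s['joint_positions'])"
python3 -m jog '[[0,0,0,0,0,0],[0,0,0,0,0,0],[0,0,0,0,0,0],[0,0,0,0,0,0],[0,0,0,0,0,0],[0,0,0,0,0,0],[0,0,0,0,0,0],[0,0,0,0,0,0]]' 0
python3 -c "
from q import *
s=bot.get_obs();print(s['tool_pos']@ex,s['tool_pos']@ey)"
```

```text
time: 14.95
tool_pos: [537.4, -299.5, 72.9]
tcp_rot: [-3.141, 0.001, 1.786]
contact_force: [-0.1, -1.0, -0.0]
grip_width: 69.0
finger_force: 0.0
461.15181791748387 -407.2695365332951 [-0.63  0.65  1.45 -0.    1.03 -0.85]
time: 15.75
tool_pos: [535.8, -300.7, 72.5]
tcp_rot: [-3.138, 0.0, 1.786]
contact_force: [-8.4, -0.6, 3.4]
grip_width: 14.3
finger_force: 30.0
459.33118096485913 -408.1191048277776
```

```bash
python3 -m jog '[[0,-4,0,0,0,0],[0,-6,0,0,0,0],[0,-6,0,0,0,0],[0,-6,0,0,0,0],[0,-6,0,0,0,0],[0,-5,0,0,0,0],[0,-1,0,0,0,0],[0,0,0,0,0,0],[0,0,0,0,0,0]]'
python3 - <<'E'
from q import *
s=bot.get_obs();print(s['tool_pos']@ex,s['tool_pos']@ey,s['tcp_rot']); im=bot.capture('wrist')[:,:,::-1]
c=cam('wrist'); print('exp rider px',proj(c,432.4*ex-346*ey+[0,0,28]))
cv2.imwrite('pics/w6.png',cv2.resize(im[60:260,110:390],(798,570),interpolation=cv2.INTER_CUBIC))
E
```

```text
time: 16.65
tool_pos: [505.4, -307.3, 72.5]
tcp_rot: [3.139, 0.002, 1.786]
contact_force: [7.1, 1.9, -2.7]
grip_width: 13.7
finger_force: 30.0
428.17674875679893 -408.0788537771967 [3.14 0.   1.79]
exp rider px [256.36 124.37]
```

View pics/w6.png

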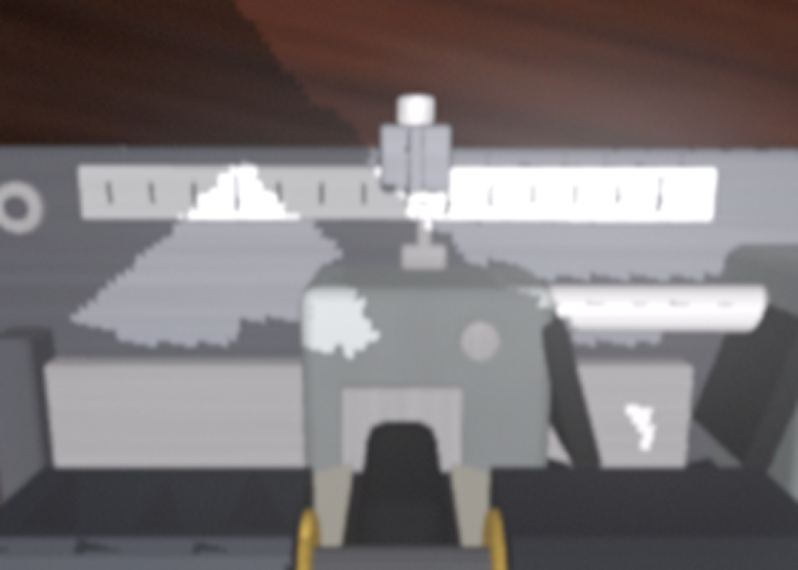

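The rider's centre is at crop column 416 and the pointer fin at 425. The pointer is about 2 mm short of the rider, at roughly 4.4 px/mm, so I pull slightly more.

```bash
python3 -m jog '[[0,-1,0,0,0,0],[0,-1,0,0,0,0],[0,0,0,0,0,0],[0,0,0,0,0,0],[0,0,0,0,0,0],[0,0,0,0,0,0],[0,0,0,0,0,0]]'
python3 - <<'E'
from q import *
s=bot.get_obs();print(s['tool_pos']@ex); a=bot.capture('wrist')[:,:,::-1]; t=bot.capture('scene')[:,:,::-1]
A=cv2.resize(a[80:170,190:330],(700,450),interpolation=cv2.INTER_CUBIC); B=cv2.resize(t[130:230,150:550-50],(700,150+50),interpolation=cv2.INTER_CUBIC)
B=cv2.resize(t[130:180,170:345],(525,150),interpolation=cv2.INTER_CUBIC); B=np.pad(B,((0,0),(0,175),(0,0)))
cv2.imwrite('pics/w7.png',np.vstack([A,B]))
E
```

```text
time: 17.4
tool_pos: [503.5, -307.7, 72.5]
tcp_rot: [3.139, 0.002, 1.786]
contact_force: [6.9, 2.5, -2.5]
grip_width: 13.6
finger_force: 30.0
426.30283833621354
```

View pics/w7.png

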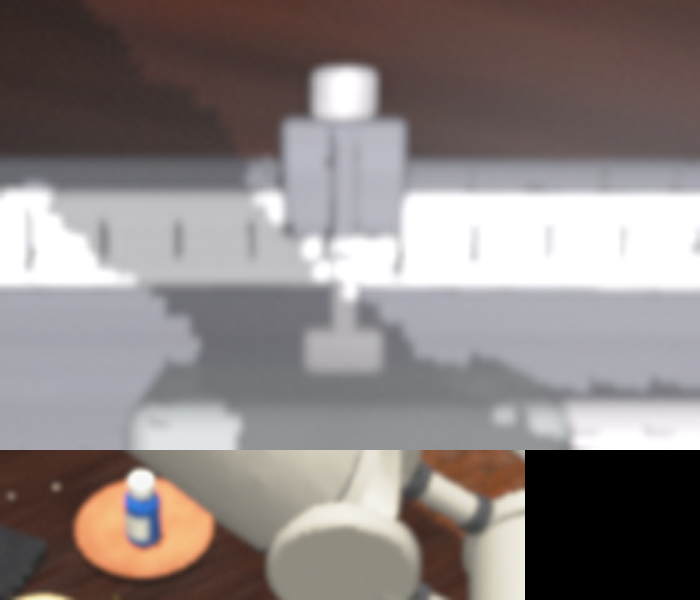

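The pointer fin is at crop column 344 and the rider's centre at 345, so they are level. The bottle stands upright in the large saucer, and the jaw is held against about 7 N of spring force. I hand in now.

```bash
python3 -c "
from plant import bot
print(bot.close_job())"
```

```text
the job is handed in; nothing more can be done
None
```

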